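Seat two burnishers in their sprung sloping rests

ROBOT

A 6-joint arm with a two-finger parallel gripper is mounted at the origin on the work surface. World frame = base frame: x ahead of the robot, y to its left, z up, the work surface at z = 0. Lengths are in m, angles in rad, forces in N, time in s.
With the tool pointing down it reaches from about 0.35 to 0.775 m from the base axis. Payload 5.5 kg.
Tool frame: the origin (TCP) lies at the very end of the fingers, on their centre line; the grasp point (between the pads) lies 19 mm behind it; z points along the fingers, y is the line along which they close (so a half turn about z gives the same grasp; the last joint's range is limited). The gripper opens to 85 mm and grips with 20 to 120 N. Pads are 22 mm wide; open, the fingers measure 114 mm over their backs; the gripper's body (76 mm by 85 mm) begins 54 mm behind the grasp point. The pads swing forward as they close: fully open they stand 13 mm farther back than shut.
Start: joints at [0.982, 0.313, 0.046, 1.304, 0, 1.431], TCP at [0.25, 0.518, 0.231] pointing down, gripper open.
Joint ranges: [-2.76, 2.76], [-0.86, 1.69], [-1.03, 1.26], [-2.2, 2.34], [-1.47, 1.5], [-3.14, 3.14]. Speed limits (rad/s): [2.57, 2.57, 3.14, 3.14, 3.14, 3.14].

INTERFACE

Orientations are given as a unit quaternion [w, x, y, z].
In Python, from workcell import env, imaging, ticket gives the robot as it stands. The module is installed in compiled form; this text tells all that it offers.
- The arm moves only by the tool apply_moves, never from a script. Its argument "rows" is a list of rows, each an object with "xyz": the shift along the tool's x, y, z in mm, a list of three; "turn": the turn, a rotation vector about the tool's x, y, z in rad, a list of three; "grip": the opening, from 0 (shut) to 1 (fully open). A call has 1 to 12 rows; each row is the pose to reach, as a shift and turn from the pose commanded when the call began, along the tool's axes at that moment; what a row does not reach only later rows make up. A row lasts 1/12 s, in which the tool goes at most 41.7 mm and 7.16 degrees, less where a joint would pass 70% of its speed; a pose out of reach is approached as far as the arm can. A call with a gripper value outside its range is refused whole. The fingers move at their own pace and stop on an object; "force" is the grip in N (left out, the last holds). Time passes only in rows, so rows that repeat a pose let the fingers close. It gives the time, the measured TCP pose, the force, the opening and the grip force at its end, in the units of the state.
- env.get_state(): the state, without advancing time (a new reading comes with each control period).
- imaging.read_camera(name): name is "side" or "top"; returns a dict with "color" (384x512x3 uint8, blue, green, red), "z_map" (384x512 float32, m along the optical axis (not along the pixel's ray), 0 where there is no reading), "camera_matrix" (3x3 intrinsics, pixels), "view" (4x4, takes a point from world to camera coordinates). Camera axes: x right, y down, z forward; pixel columns grow to the right and rows downward; lengths in m; the calibration is good to about 2 mm. A picture is of the moment at which its call begins.
- ticket.hand_in(): hands the job in; it is judged then, once.
The state is a dict: "clock": time; "joint_pos": joint angles; "qvel": joint speeds; "tau": joint torques, N m; "tcp_pos": TCP position; "orientation": TCP orientation; "wrist_force": force on the tool from outside, world axes, zero at the start; "ft_torque": the same for the moment, N m; "finger_gap": finger opening in m; "grip_force": force on a finger pad.
Only numpy, scipy, OpenCV 4.12 (cv2) and the standard library are available. Lean on these libraries where they do the work, as an engineer would, in place of code of your own. Each camera call takes 0.05 s, during which the arm holds its last target. There are 200 camera calls.

TASK

Put the two wood-handled burnishers from the marble slab into the sloping rests, each in the rest of its own length: butt against the spring plate at the low end, lying in both forks, nose fully home against the stop under the steel hood. The nose only gets past the hood while the spring plate is held pushed right down the slope; the spring then carries the tool home. Leave the copper dish, the brass burner pot and the little jar where they stand.

Things in the scene. Friction and masses are not known exactly. Their poses are not given: they have to be found in the camera images.
- long_burnisher: Long burnisher, 180 mm overall, 0.10..0.17 kg. Wooden handle 24 x 24 mm, 100 mm long, brass band at its front; then a steel shank 14 x 14 mm, 80 mm, on the same axis. Origin: centre of the butt end face; x along the axis to the nose. Centre of mass about 86 mm from the butt. Starts flat on the slab, axis 12 mm above it, nose roughly away from the robot.
- short_burnisher: Short burnisher, 140 mm overall, 0.08..0.13 kg. Wooden handle 24 x 24 mm, 80 mm long, brass band at its front; then a steel shank 14 x 14 mm, 60 mm, on the same axis. Origin: centre of the butt end face; x along the axis to the nose. Centre of mass about 67 mm from the butt. Starts flat on the slab, axis 12 mm above it, nose roughly away from the robot.
- rest_long: Wooden rest for the long burnisher, a board 70 mm wide sloping 25 deg, low end nearer the robot. Its frame is where the seated long burnisher's frame must lie: origin at the butt's end-face centre, x up the slope to the nose, y level, z square to the slope. Board top at z=-34 mm. The middle between the forks is free for fingers. The longer of the two rests.
- rest_short: Wooden rest for the short burnisher, a board 70 mm wide sloping 25 deg, low end nearer the robot. Its frame is where the seated short burnisher's frame must lie: origin at the butt's end-face centre, x up the slope to the nose, y level, z square to the slope. Board top at z=-34 mm. The middle between the forks is free for fingers. The shorter of the two rests.
- fork_long (a point): Lower brass U-fork of rest_long, for the handle: this point is on the seated tool's axis, mid-fork, rest x=22 mm. Fork 14 mm long in x, slot 28 mm wide, floor at rest z=-12 mm, straight walls up to z=6, then flared outwards to z=19; open in +z.
- upfork_long (a point): Upper brass U-fork of rest_long, for the shank: this point is on the seated tool's axis, mid-fork, rest x=156 mm. Fork 12 mm long in x, slot 18 mm wide, floor at rest z=-7 mm, straight walls up to z=6, then flared outwards to z=19; open in +z.
- hood_long (a point): Steel stop at the high end of rest_long: this point is where the nose's end-face centre lies when home against the fixed wall (rest x=180 mm). From the wall a hood, 32 mm wide, reaches back 7 mm over the shank: underside at rest z=10 mm, top at z=16 mm. The nose cannot be lowered through the hood; it slides in from below it, up the slope.
- fork_short (a point): Lower brass U-fork of rest_short, for the handle: this point is on the seated tool's axis, mid-fork, rest x=22 mm. Fork 14 mm long in x, slot 28 mm wide, floor at rest z=-12 mm, straight walls up to z=6, then flared outwards to z=19; open in +z.
- upfork_short (a point): Upper brass U-fork of rest_short, for the shank: this point is on the seated tool's axis, mid-fork, rest x=116 mm. Fork 12 mm long in x, slot 18 mm wide, floor at rest z=-7 mm, straight walls up to z=6, then flared outwards to z=19; open in +z.
- hood_short (a point): Steel stop at the high end of rest_short: this point is where the nose's end-face centre lies when home against the fixed wall (rest x=140 mm). From the wall a hood, 32 mm wide, reaches back 7 mm over the shank: underside at rest z=10 mm, top at z=16 mm. The nose cannot be lowered through the hood; it slides in from below it, up the slope.
- plate_long (a joint): Sprung steel plate at the low end of rest_long, 36 mm wide, square to the slope, rest z=-29..45 mm. Joint in m, grows as it is pushed down the slope: 0 = empty, face at rest x=+8 mm (1.6 N); 0.008 = long burnisher home, face at x=0 (4 N); 0.018 = hard stop, face at x=-10 mm (7 N). The nose clears the hood only near the hard stop (3 mm to spare). The spring then pushes the tool up.
- plate_short (a joint): Sprung steel plate at the low end of rest_short, 36 mm wide, square to the slope, rest z=-29..45 mm. Joint in m, grows as it is pushed down the slope: 0 = empty, face at rest x=+8 mm (1.6 N); 0.008 = short burnisher home, face at x=0 (4 N); 0.018 = hard stop, face at x=-10 mm (7 N). The nose clears the hood only near the hard stop (3 mm to spare). The spring then pushes the tool up.
- slab: Fixed marble slab 300 x 360 x 20 mm, the burnishers and the copper dish start on it. Origin: centre of its underside on the table.
- copper_dish: Loose copper dish, 44 mm wide, 14 mm high, on the slab between the burnishers' handles. Bystander; origin at the centre of its underside, as for the others.
- burner: Loose brass burner pot, 72 mm wide, 56 mm high. Bystander.
- chip_jar: Loose small amber jar with red cap, 36 mm wide, 62 mm high. Bystander.
Not all that is in view belongs to the job. Leave any purple look-alike of the long_burnisher alone.

How it is judged:
At the end, for the whole second after the job is handed in: Each burnisher lies at rest, let go, in the rest of its own length, nose up: its frame agrees with the rest's frame to within -3.5/+3 mm along x, 4 mm in y and in z, and its axis to within 0.06 rad; the spring plates read between 0.004 and 0.0125 m (x of long_burnisher in the frame of rest_long between -0.0035 and 0.003 m and y of long_burnisher in the frame of rest_long between -0.004 and 0.004 m and z of long_burnisher in the frame of rest_long between -0.004 and 0.004 m and angle between the x axis of long_burnisher and the x axis of rest_long, either way round below 0.06 rad and value of joint plate_long between 0.004 and 0.0125 m and linear speed of each of long_burnisher, short_burnisher below 0.02 m/s and angular speed of each of long_burnisher, short_burnisher below 0.2 rad/s and x of short_burnisher in the frame of rest_short between -0.0035 and 0.003 m and y of short_burnisher in the frame of rest_short between -0.004 and 0.004 m and z of short_burnisher in the frame of rest_short between -0.004 and 0.004 m and angle between the x axis of short_burnisher and the x axis of rest_short, either way round below 0.06 rad and value of joint plate_short between 0.004 and 0.0125 m); the robot touches nothing.
It fails at once if one of the bystanders (copper dish, brass burner pot, small jar) is moved by more than 30 mm (distance of any of copper_dish, burner, chip_jar from where it was at the start of the episode above 0.03 m).
It also fails if it takes over 72 s, if anything falls off the work surface, if the arm or the gripper's body presses on something with over 40 N, if the wrist force passes 120 N, or if a joint passes its speed limit or range.

## Working session

There is one attempt and no reset: what is moved stays moved. The work goes in short steps, Python scripts to look and compute and a tool call to move; the robot and the scene stay as the last step left them, time stands still between calls to the robot, and variables do not carry over. Pictures are saved under pics/ and viewed, at most 10 in all, crops included, and the job is handed in when it is done.

Besides the shell and the picture viewer there is one more tool, called after "Request:" by a JSON object that holds its "fn" and its "kwargs", one argument or row to a line. apply_moves: Moves the arm, as the interface text tells. Its arguments: {"type":"object","properties":{"rows":{"type":"array"},"force":{"type":"number"}},"required":["rows"]}

```bash
mkdir -p pics
cat > h.py <<'E'
import numpy as np, cv2
from workcell import env, imaging, ticket
def cam(n):
    c=imaging.read_camera(n); return c
def cloud(c):
    K=np.array(c['camera_matrix']);V=np.array(c['view']);z=c['z_map']
    v,u=np.mgrid[:z.shape[0],:z.shape[1]]
    p=np.stack([(u-K[0,2])/K[0,0]*z,(v-K[1,2])/K[1,1]*z,z,np.ones_like(z)],-1)
    w=p@np.linalg.inv(V).T
    w=w[...,:3]; w[z==0]=np.nan
    return w
E
python3 - <<'E'
from h import *
for n in('top','side'):
    c=cam(n);cv2.imwrite(f'pics/{n}0.png',c['color']);np.savez(f'{n}0.npz',**c)
    V=np.array(c['view']);print(n,np.round(np.linalg.inv(V),3).tolist(),np.round(c['camera_matrix'],1).tolist())
s=env.get_state();print({k:np.round(v,3).tolist() for k,v in s.items()})
E
```

```text
top [[0.003, -0.989, 0.146, 0.332], [-1.0, -0.003, 0.006, 0.011], [-0.006, -0.146, -0.989, 1.416], [0.0, 0.0, 0.0, 1.0]] [[448.7, 0.0, 248.9], [0.0, 448.7, 195.2], [0.0, 0.0, 1.0]]
side [[0.962, -0.222, 0.162, 0.376], [-0.274, -0.75, 0.602, -0.536], [-0.012, -0.624, -0.782, 0.813], [0.0, 0.0, 0.0, 1.0]] [[366.2, 0.0, 251.0], [0.0, 366.2, 187.3], [0.0, 0.0, 1.0]]
{'clock': 0.1, 'joint_pos': [0.982, 0.314, 0.045, 1.304, -0.0, 1.431], 'qvel': [-0.001, 0.001, 0.002, -0.0, 0.0, 0.001], 'tau': [0.003, -48.173, 29.924, 0.013, -0.0, -0.0], 'tcp_pos': [0.249, 0.518, 0.23], 'orientation': [-0.0, 0.223, 0.975, -0.001], 'wrist_force': [0.299, 0.376, -0.054], 'ft_torque': [-0.014, -0.032, 0.013], 'grip_force': 0.0, 'finger_gap': 0.085}
```

View pics/top0.png

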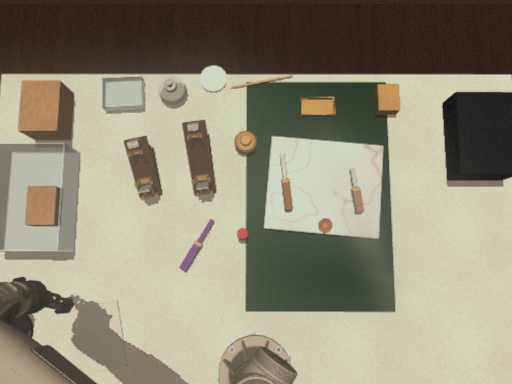

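View pics/side0.png

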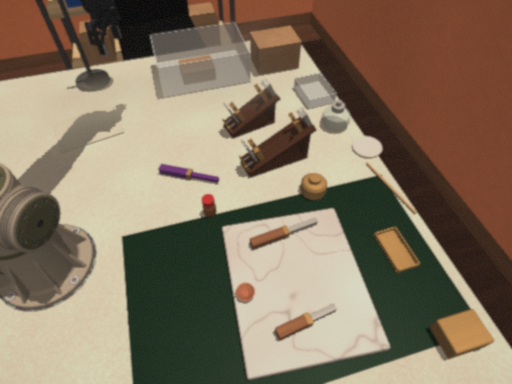

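The top view shows the long burnisher at (286,182), the short one at (356,190), a purple look-alike at (198,246), the long rest at (199,157) and the short rest at (143,167). By the description, the two wooden-handled tools on the marble are the ones I want, with the longer one on the left.

```bash
cat > m.py <<'E'
from h import *
def load(n): return dict(np.load(f'{n}0.npz'))
C={n:load(n) for n in('top','side')}
W={n:cloud(C[n]) for n in C}
# slab level & tools
for n in C:
    w=W[n];V=C[n]['view']
    ins=(w[...,0]>.40)&(w[...,0]<.72)&(w[...,1]>-.36)&(w[...,1]<-.0)
    z=w[...,2]
    m=ins&(z>.0285)&(z<.06)
    print(n,'slab z',np.nanmedian(z[ins&(z>.012)&(z<.027)]))
    k,l,st,_=cv2.connectedComponentsWithStats(m.astype(np.uint8))
    for i in range(1,k):
        if st[i,4]<25: continue
        p=w[l==i]; c=p.mean(0)
        r=cv2.minAreaRect((p[:,:2]*1000).astype(np.float32))
        vx,vy,_,_=cv2.fitLine((p[:,:2]).astype(np.float32),cv2.DIST_L2,0,.01,.01).ravel()
        print(' comp',st[i].tolist(),c.round(4),'minmax z',p[:,2].min().round(3),p[:,2].max().round(3),'rect',np.round(r[0],1),np.round(r[1],1),'ang',np.arctan2(vy,vx).round(3))
    ins=(w[...,0]>.40)&(w[...,0]<.8)&(w[...,1]>.08)&(w[...,1]<.34)
    m=ins&(z>.012)
    k,l,st,_=cv2.connectedComponentsWithStats(m.astype(np.uint8))
    for i in range(1,k):
        if st[i,4]<60: continue
        p=w[l==i]
        r=cv2.minAreaRect((p[:,:2]*1000).astype(np.float32))
        print(' REST',st[i].tolist(),p.mean(0).round(4),'zmax',p[:,2].max().round(3),'rect',np.round(r[0],1),np.round(r[1],1),round(r[2],1))
a=C['top']['color'][110:210,115:225];b=C['side']['color'][75:185,215:325]
a=cv2.resize(a,(400,364),interpolation=cv2.INTER_CUBIC);b=cv2.resize(b,(364,364),interpolation=cv2.INTER_CUBIC)
cv2.imwrite('pics/c1.png',np.hstack([a,b]))
E
python3 m.py
```

```text
top slab z 0.019235993347915814
 comp [280, 154, 12, 57, 373] [ 0.5661 -0.0926  0.0415] minmax z 0.029 0.051 rect [578.7 -91.4] [179.6  24.4] ang 0.108
 comp [349, 169, 15, 44, 319] [ 0.5432 -0.3104  0.0409] minmax z 0.029 0.053 rect [ 551.7 -309.5] [138.2  25.2] ang 0.134
 comp [318, 218, 14, 14, 71] [ 0.4462 -0.2135  0.0325] minmax z 0.029 0.042 rect [ 446.  -213.2] [40.7 41.3] ang -0.748
 REST [182, 120, 34, 76, 1696] [0.6464 0.1738 0.0783] zmax 0.164 rect [644.9 174.8] [217.4  70.5] 8.2
 REST [141, 136, 21, 63, 567] [0.599  0.3248 0.0572] zmax 0.112 rect [617.4 319.3] [183.1  41.2] 0.1
 REST [198, 219, 16, 21, 107] [0.4304 0.1547 0.018 ] zmax 0.025 rect [429.8 155.2] [14.8 72.7] 59.7
side slab z 0.018985534791391145
 comp [249, 218, 68, 31, 642] [ 0.5621 -0.0975  0.0398] minmax z 0.029 0.047 rect [575.4 -93.4] [179.7  26. ] ang 0.12
 comp [235, 283, 20, 18, 151] [ 0.4426 -0.2135  0.0319] minmax z 0.029 0.036 rect [ 442.4 -215.4] [42.1 41.4] ang -0.618
 comp [274, 304, 62, 36, 720] [ 0.5389 -0.3151  0.0406] minmax z 0.029 0.047 rect [ 549.5 -312.1] [139.6  25.2] ang 0.148
 REST [223, 97, 57, 39, 650] [0.608  0.323  0.0554] zmax 0.112 rect [615.2 318.5] [183.5  43.1] 0.3
 REST [238, 108, 78, 67, 2036] [0.6496 0.167  0.0746] zmax 0.162 rect [640.6 172.4] [215.2  73.6] 7.7
 REST [195, 173, 24, 9, 114] [0.4295 0.1502 0.0175] zmax 0.021 rect [428.2 152.1] [16.8 68.8] 61.0
```

View pics/c1.png

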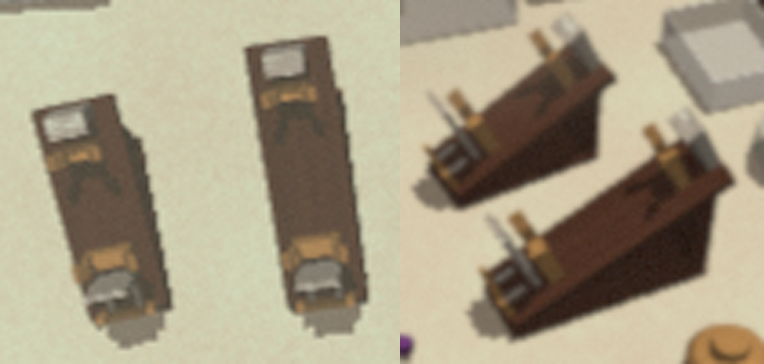

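The crop shows both rests with their low end at the bottom: spring plate (grey) next to the brass lower fork, and a grey hood at the top. No surprises. Next I fit rest frames from the depth points.

```bash
cat > m2.py <<'E'
from h import *
from scipy.optimize import least_squares
C={n:dict(np.load(f'{n}0.npz')) for n in('top','side')}
th=np.deg2rad(25)
def R(yaw):
    c,s=np.cos(yaw),np.sin(yaw)
    x=np.array([c*np.cos(th),s*np.cos(th),np.sin(th)]);y=np.array([-s,c,0]);return np.stack([x,y,np.cross(x,y)],1)
for nm,box,L,y0 in(('long',(.5,.78,.1,.24),180,.14),('short',(.5,.74,.25,.42),140,.22)):
  for n in C:
    w=cloud(C[n]);p=w.reshape(-1,3)
    g=(p[:,0]>box[0])&(p[:,0]<box[1])&(p[:,1]>box[2])&(p[:,1]<box[3])&(p[:,2]>.008)
    p=p[g];yaw=y0
    for it in range(6):
        q=p@R(yaw)
        h=np.histogram(q[:,2],np.arange(-.6,.3,.002));i=h[0].argmax();z0=h[1][i]+.001
        b=q[abs(q[:,2]-z0)<.005]; z0=np.median(b[:,2]); 
        b=b[abs(b[:,2]-z0)<.004]
        # side edges per x-bin
        xs=np.arange(b[:,0].min()+.01,b[:,0].max()-.01,.006);lo=[];hi=[]
        for a in xs:
            yy=b[(b[:,0]>=a)&(b[:,0]<a+.006),1]
            lo.append(np.min(yy) if len(yy)>3 else np.nan);hi.append(np.max(yy) if len(yy)>3 else np.nan)
        lo,hi=map(np.array,(lo,hi));k=np.isfinite(lo)
        def sl(e):
            f=least_squares(lambda t:t[0]+t[1]*(xs[k]-xs.mean())-e[k],[np.nanmedian(e),0],loss='soft_l1',f_scale=.002).x;return f
        fl,fh=sl(lo),sl(hi)
        yaw+=.7*(fl[1]+fh[1])/2*np.cos(th)
    yc=(fl[0]+fh[0])/2; q=p@R(yaw); q=q-[0,yc,z0+.034]
    hi_=q[(q[:,2]>.012)&(q[:,2]<.022)]
    xm=np.percentile(b[:,0],[1,99])
    hood=q[(q[:,2]>.010)&(q[:,2]<.024)&(q[:,0]>xm[1]-.05)&(abs(q[:,1])<.022)]
    plate=q[(q[:,2]>.030)&(q[:,0]<xm[0]+.06)]
    print(nm,n,'yaw',round(yaw,4),'edges slopes',fl[1].round(3),fh[1].round(3),'width',round(fh[0]-fl[0],4),'board x',xm.round(4),'yc',round(yc,4),'z0',round(z0+.034,4))
    for t,o in(('hood',hood),('plate',plate)): print('  ',t,len(o),np.percentile(o,[2,50,98],axis=0).round(4).tolist())
    o=np.array([xm[1]-.0,yc,z0+.034]); print('   axis pt at board hi end world',(R(yaw)@o).round(4))
E
python3 m2.py
```

```text
long top yaw 0.14 edges slopes 0.0 -0.0 width 0.0674 board x [0.5244 0.7436] yc 0.0831 z0 -0.1847
   hood 102 [[0.7023, -0.0191, 0.0111], [0.7303, -0.0005, 0.0154], [0.7426, 0.0198, 0.0204]]
   plate 36 [[0.5531, -0.0175, 0.0324], [0.558, -0.001, 0.0426], [0.5596, 0.0155, 0.0476]]
   axis pt at board hi end world [0.7331 0.1872 0.1469]
long side yaw 0.1303 edges slopes 0.007 -0.007 width 0.0684 board x [0.5216 0.7359] yc 0.0877 z0 -0.1832
   hood 104 [[0.6974, -0.0181, 0.0109], [0.7256, 0.0006, 0.0157], [0.7379, 0.0178, 0.0202]]
   plate 34 [[0.5494, -0.0188, 0.0311], [0.5524, -0.0083, 0.0443], [0.5551, 0.0153, 0.0475]]
   axis pt at board hi end world [0.7267 0.1837 0.1449]
short top yaw 0.2245 edges slopes -0.004 0.003 width 0.0673 board x [0.5548 0.7346] yc 0.2036 z0 -0.1994
   hood 106 [[0.693, -0.0195, 0.0108], [0.7207, 0.0005, 0.0166], [0.7334, 0.0196, 0.0229]]
   plate 40 [[0.5842, -0.0164, 0.0316], [0.5884, -0.0003, 0.044], [0.5906, 0.0181, 0.0488]]
   axis pt at board hi end world [0.6859 0.3655 0.1297]
short side yaw 0.2156 edges slopes 0.011 -0.011 width 0.068 board x [0.5511 0.7262] yc 0.2079 z0 -0.197
   hood 83 [[0.6875, -0.0199, 0.0105], [0.7152, -0.0008, 0.0161], [0.7283, 0.0191, 0.0211]]
   plate 25 [[0.5792, -0.0172, 0.0335], [0.5821, -0.0092, 0.0447], [0.5849, 0.0178, 0.0485]]
   axis pt at board hi end world [0.6798 0.3617 0.1283]
```

```bash
cat > plan.py <<'E'
from h import *
from scipy.spatial.transform import Rotation as Ro
th=np.deg2rad(25)
def RR(yaw,t=th):
    c,s=np.cos(yaw),np.sin(yaw)
    x=np.array([c*np.cos(t),s*np.cos(t),np.sin(t)]);y=np.array([-s,c,0]);return np.stack([x,y,np.cross(x,y)],1)
# rest frames: per camera (yaw, origin in rotated coords)
RC={'long':{'top':(.138,(.5516,.0831,-.1847)),'side':(.138,(.5475,.0877-.0053,-.1832))},
    'short':{}}
def origin(nm):
    return F[nm][0]
F={}
def mk(yt,pt,ys,ps):
    a=RR(yt)@np.array(pt);b=RR(ys)@np.array(ps);return (a+b)/2,(yt+ys)/2,a,b
F['long']=mk(.140,(.5516,.0831,-.1847),.1303,(.5472,.0877,-.1832))
F['short']=mk(.2245,(.5826,.2036,-.1994),.2156,(.5769,.2079,-.1970))
FLIP=np.diag([-1.,1,-1]) # gripper frame from burnisher frame: x back, z down
def state():
    s=env.get_state();return np.array(s['tcp_pos']),Ro.from_quat(np.roll(s['orientation'],-1)).as_matrix(),s
def go(pos,Rm):
    p,R,s=state()
    print('xyz mm',(R.T@(pos-p)*1000).round(1).tolist(),'turn',Ro.from_matrix(R.T@Rm).as_rotvec().round(4).tolist())
E
python3 - <<'E'
from plan import *
for k in F: print(k,F[k][0].round(4),round(F[k][1],4),(F[k][2]-F[k][3]).round(4))
T={}
for n in('top','side'):
    w=cloud(dict(np.load(f'{n}0.npz')));z=w[...,2]
    for nm,yc in(('long',-.093),('short',-.31)):
        p=w[(abs(w[...,1]-yc)<.04)&(w[...,0]>.44)&(w[...,0]<.7)&(z>.0285)&(z<.06)]
        a=np.array(cv2.minAreaRect((p[:,:2]*1000).astype(np.float32))[2])
        t=p[p[:,2]>.0415];l=cv2.fitLine(t[:,:2].astype(np.float32),cv2.DIST_HUBER,0,.01,.01).ravel()
        d=l[:2]*np.sign(l[0]);c=np.median(t[:,:2],0);u=p[:,:2]@d
        b,e=np.percentile(u,[.5,99.5]);perp=np.array([-d[1],d[0]])@l[2:]
        print(nm,n,'rect',a.round(2),'yaw',np.arctan2(d[1],d[0]).round(4),'len',(e-b).round(4),'butt',(d*b+np.array([-d[1],d[0]])*perp).round(4))
E
```

```text
long [0.5589 0.1622 0.0655] 0.1351 [0.0036 0.0015 0.0005]
short [0.5496 0.3338 0.0654] 0.2201 [0.004  0.002  0.0002]
long top rect 0.92 yaw 0.1168 len 0.1779 butt [ 0.49   -0.1018]
short top rect 2.63 yaw 0.1135 len 0.1374 butt [ 0.4837 -0.3185]
long side rect 7.15 yaw 0.0999 len 0.1781 butt [ 0.4867 -0.1034]
short side rect 7.62 yaw 0.1148 len 0.1378 butt [ 0.4807 -0.321 ]
```

Candidates for the long burnisher: the wood-handled tool at (286,182), the short one at (356,190), and the purple one at (198,246). I choose (286,182): it measures 178 mm and has a wooden handle. Its depth length and the crop at the hover will check that choice.

```bash
python3 -c "
from plan import *
go(np.array([.558,-.095,.13]),RR(.11,0)@FLIP)
c=np.load('top0.npz')['color'][140:240,265:385];cv2.imwrite('pics/c2.png',cv2.resize(c,None,fx=5,fy=5,interpolation=cv2.INTER_CUBIC))"
```

```text
xyz mm [-544.0, -417.8, 101.1] turn [-0.0016, -0.0007, -0.5588]
```

View pics/c2.png

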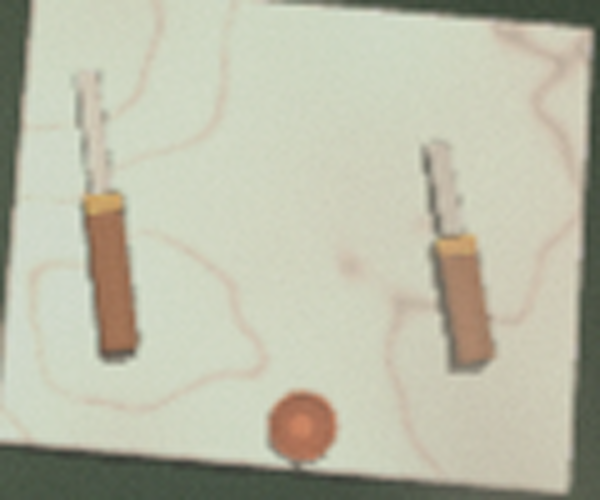

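The crop confirms both tools: long at left (crop 110,215) and short at right (crop 460,260), with the dish at (302,427).

Request:
{"fn": "apply_moves", "kwargs": {
  "rows": [
    {"xyz": [-544, -418, 0], "turn": [0, 0, -0.559], "grip": 0.7},
    {"xyz": [-544, -418, 0], "turn": [0, 0, -0.559], "grip": 0.7},
    {"xyz": [-544, -418, 0], "turn": [0, 0, -0.559], "grip": 0.7},
    {"xyz": [-544, -418, 0], "turn": [0, 0, -0.559], "grip": 0.7},
    {"xyz": [-544, -418, 0], "turn": [0, 0, -0.559], "grip": 0.7},
    {"xyz": [-544, -418, 0], "turn": [0, 0, -0.559], "grip": 0.7},
    {"xyz": [-544, -418, 0], "turn": [0, 0, -0.559], "grip": 0.7},
    {"xyz": [-544, -418, 0], "turn": [0, 0, -0.559], "grip": 0.7},
    {"xyz": [-544, -418, 0], "turn": [0, 0, -0.559], "grip": 0.7},
    {"xyz": [-544, -418, 0], "turn": [0, 0, -0.559], "grip": 0.7},
    {"xyz": [-544, -418, 0], "turn": [0, 0, -0.559], "grip": 0.7},
    {"xyz": [-544, -418, 0], "turn": [0, 0, -0.559], "grip": 0.7}
  ],
  "force": 50
}}

```text
clock: 1.1
tcp_pos: [0.4693, 0.0809, 0.2312]
orientation: [-0.0, -0.055, 0.998, 0.0]
wrist_force: [-0.1, -0.5, 0.7]
finger_gap: 0.0597
grip_force: 0.0
```

```bash
python3 -c "
from plan import *
go(np.array([.558,-.095,.10]),RR(.11,0)@FLIP)"
```

```text
xyz mm [-68.9, -184.6, 131.1] turn [0.0003, -0.0002, 0.0001]
```

Request:
{"fn": "apply_moves", "kwargs": {
  "rows": [
    {"xyz": [-64, -174, 40], "turn": [0, 0, 0], "grip": 0.7},
    {"xyz": [-64, -174, 80], "turn": [0, 0, 0], "grip": 0.7},
    {"xyz": [-64, -174, 131], "turn": [0, 0, 0], "grip": 0.7},
    {"xyz": [-64, -174, 131], "turn": [0, 0, 0], "grip": 0.7},
    {"xyz": [-64, -174, 131], "turn": [0, 0, 0], "grip": 0.7},
    {"xyz": [-64, -174, 131], "turn": [0, 0, 0], "grip": 0.7},
    {"xyz": [-64, -174, 131], "turn": [0, 0, 0], "grip": 0.7},
    {"xyz": [-64, -174, 131], "turn": [0, 0, 0], "grip": 0.7}
  ]
}}

```text
clock: 1.77
tcp_pos: [0.5506, -0.0834, 0.0987]
orientation: [-0.002, -0.054, 0.999, 0.001]
wrist_force: [0.4, 0.4, -0.1]
finger_gap: 0.0599
grip_force: 0.0
```

```bash
python3 -c "
from plan import *
go(np.array([.558,-.095,.024]),RR(.11,0)@FLIP)
a=cam('side')['color'][130:350,170:390];cv2.imwrite('pics/c3.png',cv2.resize(a,(550,550),interpolation=cv2.INTER_CUBIC))"
```

```text
xyz mm [-6.4, -12.5, 74.6] turn [0.0019, -0.0036, -0.0017]
```

View pics/c3.png

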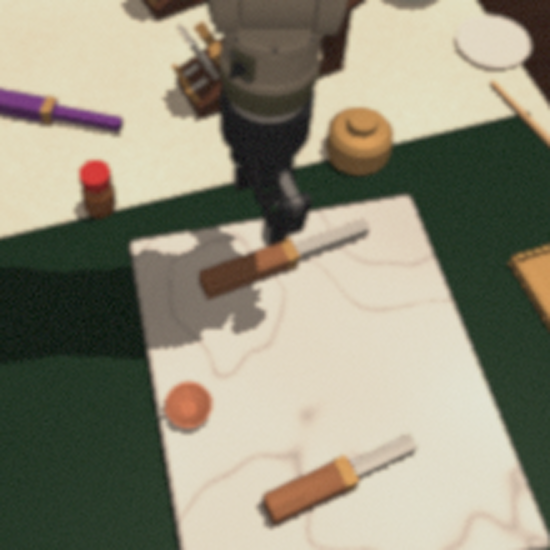

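The gripper hangs above the long handle (crop ~280,230), 12 mm off in y as the numbers say. Descend and grip.

Request:
{"fn": "apply_moves", "kwargs": {
  "rows": [
    {"xyz": [-6, -12.5, 20], "turn": [0, 0, 0], "grip": 0.7},
    {"xyz": [-6, -12.5, 50], "turn": [0, 0, 0], "grip": 0.7},
    {"xyz": [-6, -12.5, 68], "turn": [0, 0, 0], "grip": 0.7},
    {"xyz": [-6, -12.5, 75], "turn": [0, 0, 0], "grip": 0.7},
    {"xyz": [-6, -12.5, 75], "turn": [0, 0, 0], "grip": 0.7},
    {"xyz": [-6, -12.5, 75], "turn": [0, 0, 0], "grip": 0.1},
    {"xyz": [-6, -12.5, 75], "turn": [0, 0, 0], "grip": 0.1},
    {"xyz": [-6, -12.5, 75], "turn": [0, 0, 0], "grip": 0.1},
    {"xyz": [-6, -12.5, 75], "turn": [0, 0, 0], "grip": 0.1},
    {"xyz": [-6, -12.5, 75], "turn": [0, 0, 0], "grip": 0.1},
    {"xyz": [-6, -12.5, 75], "turn": [0, 0, 0], "grip": 0.1},
    {"xyz": [-6, -12.5, 75], "turn": [0, 0, 0], "grip": 0.1}
  ],
  "force": 60
}}

```text
clock: 2.82
tcp_pos: [0.5607, -0.095, 0.0275]
orientation: [0.002, -0.055, 0.998, -0.0]
wrist_force: [-0.9, 2.5, 6.6]
finger_gap: 0.0227
grip_force: 59.9
```

Request:
{"fn": "apply_moves", "kwargs": {
  "rows": [
    {"xyz": [0, 0, -30], "turn": [0, 0, 0], "grip": 0.1},
    {"xyz": [0, 0, -70], "turn": [0, 0, 0], "grip": 0.1},
    {"xyz": [0, 0, -110], "turn": [0, 0, 0], "grip": 0.1},
    {"xyz": [0, 0, -150], "turn": [0, 0, 0], "grip": 0.1},
    {"xyz": [0, 0, -190], "turn": [0, 0, 0], "grip": 0.1},
    {"xyz": [0, 0, -190], "turn": [0, 0, 0], "grip": 0.1}
  ]
}}

```text
clock: 3.32
tcp_pos: [0.5631, -0.0959, 0.2251]
orientation: [0.007, -0.055, 0.998, -0.003]
wrist_force: [2.4, -1.2, -0.5]
finger_gap: 0.0225
grip_force: 59.3
```

```bash
cat >> plan.py <<'E'
G={'long':(.073,-.0045),'short':(.058,-.0045)}
def rest(nm,x,z,y=0):
    o,yaw=F[nm][0],F[nm][1];R=RR(yaw);g=G[nm]
    go(o+R@np.array([x+g[0],y,z+g[1]]),R@FLIP)
E
python3 -c "
from plan import *
s=state();print(s[0].round(4),s[2]['finger_gap'],s[2]['wrist_force']);rest('long',.014,.06)"
```

```text
[ 0.5631 -0.0959  0.2251] 0.02254985815717435 [ 2.39463269 -1.23261832 -0.45081241]
xyz mm [-78.7, 258.8, 72.0] turn [-0.0114, -0.4228, -0.0231]
```

Request:
{"fn": "apply_moves", "kwargs": {
  "rows": [
    {"xyz": [-79, 259, 0], "turn": [-0.01, -0.423, -0.023], "grip": 0.1},
    {"xyz": [-79, 259, 0], "turn": [-0.01, -0.423, -0.023], "grip": 0.1},
    {"xyz": [-79, 259, 0], "turn": [-0.01, -0.423, -0.023], "grip": 0.1},
    {"xyz": [-79, 259, 0], "turn": [-0.01, -0.423, -0.023], "grip": 0.1},
    {"xyz": [-79, 259, 0], "turn": [-0.01, -0.423, -0.023], "grip": 0.1},
    {"xyz": [-79, 259, 0], "turn": [-0.01, -0.423, -0.023], "grip": 0.1},
    {"xyz": [-79, 259, 0], "turn": [-0.01, -0.423, -0.023], "grip": 0.1},
    {"xyz": [-79, 259, 40], "turn": [-0.01, -0.423, -0.023], "grip": 0.1},
    {"xyz": [-79, 259, 55], "turn": [-0.01, -0.423, -0.023], "grip": 0.1},
    {"xyz": [-79, 259, 72], "turn": [-0.01, -0.423, -0.023], "grip": 0.1},
    {"xyz": [-79, 259, 72], "turn": [-0.01, -0.423, -0.023], "grip": 0.1},
    {"xyz": [-79, 259, 72], "turn": [-0.01, -0.423, -0.023], "grip": 0.1}
  ]
}}

```text
clock: 4.32
tcp_pos: [0.6085, 0.1713, 0.143]
orientation: [0.209, -0.065, 0.976, 0.016]
wrist_force: [0.3, -0.0, -1.3]
finger_gap: 0.0227
grip_force: 59.7
```

```bash
cat > look.py <<'E'
from plan import *
import sys
def look(nm,L,pic=None):
    st=state();ims=[]
    for n in('top','side'):
        c=cam(n);w=cloud(c).reshape(-1,3)
        R=RR(F[nm][1]);o=F[nm][2 if n=='top' else 3]
        q=(w-o)@R
        B=c['color'].reshape(-1,3).astype(int)
        np.savez(f'last_{n}.npz',q=q,c=B)
        g=(abs(q[:,1])<.03)&(q[:,0]>-.03)&(q[:,0]<L+.06)&(q[:,2]>-.03)&(q[:,2]<.1)
        # shank+band forward of grip, near top ridge
        for lo,hi in((-.03,.035),(.11,L+.04) if L>.15 else (.09,L+.04)):
            k=g&(q[:,0]>lo)&(q[:,0]<hi)
            p=q[k]
            if len(p)>5: print(n,lo,hi,len(p),'pct x',np.percentile(p[:,0],[1,99]).round(4),'y',np.percentile(p[:,1],[5,50,95]).round(4),'z',np.percentile(p[:,2],[5,50,95]).round(4))
        K=np.array(c['camera_matrix']);V=np.array(c['view']);pc=V@np.append(F[nm][0]+R@[L/2,0,.03],1);uv=(K@pc[:3])[:2]/pc[2]
        u,v=uv.astype(int);a=c['color'][max(0,v-55):v+55,max(0,u-55):u+55];ims.append(cv2.resize(a,(396,396),interpolation=cv2.INTER_CUBIC))
    if pic: cv2.imwrite(pic,np.hstack(ims))
    print(st[0].round(4),np.round(st[2]['wrist_force'],1),st[2]['clock'])
E
python3 -c "
from look import *
rest('long',.014,.06);look('long',.18,'pics/l1.png')"
```

```text
xyz mm [-8.5, -2.3, -6.7] turn [0.0042, -0.0146, -0.0024]
top -0.03 0.035 35 pct x [-0.0274  0.0271] y [-0.0253 -0.0184 -0.0112] z [-0.0281 -0.0065  0.0294]
top 0.11 0.22 286 pct x [0.111  0.1916] y [-0.0149  0.0005  0.0159] z [-0.0279  0.0212  0.0579]
side -0.03 0.035 360 pct x [-0.0292  0.0337] y [-0.0221 -0.0069  0.0167] z [-0.0258  0.0117  0.071 ]
side 0.11 0.22 423 pct x [0.1118 0.1912] y [-0.0159 -0.0024  0.0133] z [-0.0223  0.0179  0.0575]
[0.6085 0.1713 0.143 ] [ 0.3 -0.  -1.3] 4.3167
```

View pics/l1.png

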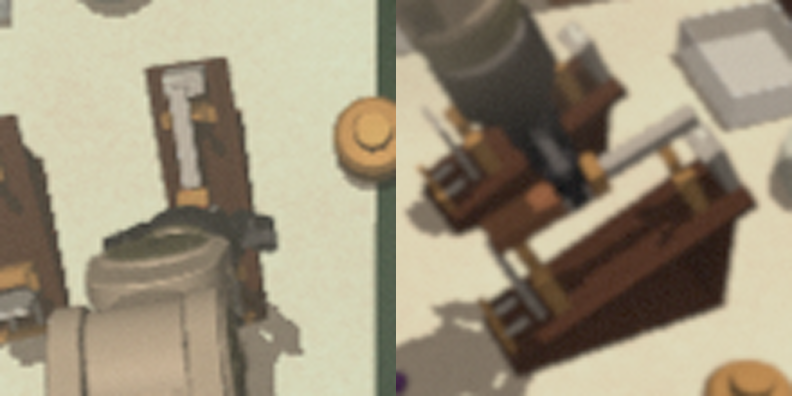

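The tool hangs parallel over the long rest: the shank is above the upper fork at (185,120) in the left half, with the butt still above the plate. Now measure it in the rest frame.

```bash
cat > shank.py <<'E'
from plan import *
def shank(lo,hi,zmin):
    for n in('top','side'):
        d=np.load(f'last_{n}.npz');q=d['q']
        k=(abs(q[:,1])<.03)&(q[:,0]>lo)&(q[:,0]<hi)&(q[:,2]>zmin)&(q[:,2]<.1);p=q[k]
        t=p[p[:,2]>np.percentile(p[:,2],40)] if n=='side' else p
        fy=np.polyfit(t[:,0],t[:,1],1);fz=np.polyfit(t[:,0],t[:,2],1)
        print(n,len(p),'xmax',np.percentile(p[:,0],[98,99.5]).round(4),'y@mid',np.polyval(fy,(lo+hi)/2).round(4),'yr',np.percentile(p[:,1],[3,97]).round(4),'slope y',fy[0].round(4),'ztop',np.polyval(fz,(lo+hi)/2).round(4),'slope z',fz[0].round(4))
E
python3 -c "
from shank import *
shank(.125,.22,.035)"
```

```text
top 111 xmax [0.1832 0.1841] y@mid 0.0026 yr [-0.0037  0.0098] slope y -0.0123 ztop 0.0517 slope z -0.0953
side 159 xmax [0.1837 0.1847] y@mid 0.0022 yr [-0.0051  0.0081] slope y 0.0277 ztop 0.0537 slope z -0.0694
```

Request:
{"fn": "apply_moves", "kwargs": {
  "rows": [
    {"xyz": [-8, -2.4, 0], "turn": [0.004, -0.07, -0.002], "grip": 0.1},
    {"xyz": [-8, -2.4, 0], "turn": [0.004, -0.07, -0.002], "grip": 0.1},
    {"xyz": [-8, -2.4, 12], "turn": [0.004, -0.07, -0.002], "grip": 0.1},
    {"xyz": [-8, -2.4, 20], "turn": [0.004, -0.07, -0.002], "grip": 0.1},
    {"xyz": [-8, -2.4, 20], "turn": [0.004, -0.07, -0.002], "grip": 0.1},
    {"xyz": [-8, -2.4, 20], "turn": [0.004, -0.07, -0.002], "grip": 0.1},
    {"xyz": [-8, -2.4, 20], "turn": [0.004, -0.07, -0.002], "grip": 0.1}
  ]
}}

```text
clock: 5.0
tcp_pos: [0.6251, 0.1711, 0.1287]
orientation: [0.243, -0.065, 0.968, 0.017]
wrist_force: [-0.2, 0.2, -1.2]
finger_gap: 0.0225
grip_force: 59.7
```

```bash
python3 -c "
from look import *
rest('long',.014,.032);look('long',.18)
from shank import *
shank(.125,.22,.026)"
```

```text
xyz mm [0.3, 0.1, 1.6] turn [0.0002, 0.0565, -0.0009]
top -0.03 0.035 19 pct x [-0.0299  0.0247] y [-0.0259 -0.0223 -0.0167] z [-0.0292 -0.0136  0.0185]
top 0.11 0.22 300 pct x [0.111 0.192] y [-0.0173 -0.0014  0.0168] z [-0.029   0.0338  0.0434]
side -0.03 0.035 300 pct x [-0.0295  0.0343] y [-0.0227 -0.0102  0.0144] z [-0.0269  0.008   0.0462]
side 0.11 0.22 395 pct x [0.1111 0.1919] y [-0.0156 -0.0052  0.0093] z [-0.022   0.03    0.0416]
[0.6251 0.1711 0.1287] [-0.2  0.2 -1.2] 5.0
top 125 xmax [0.192  0.1925] y@mid 0.0005 yr [-0.0061  0.0076] slope y -0.0046 ztop 0.0388 slope z -0.0269
side 175 xmax [0.1917 0.1934] y@mid 0.0002 yr [-0.0071  0.0073] slope y 0.0075 ztop 0.0396 slope z -0.0037
```

Request:
{"fn": "apply_moves", "kwargs": {
  "rows": [
    {"xyz": [6, 0, -0.3], "turn": [0, 0, 0], "grip": 0.1},
    {"xyz": [12, 0, -0.7], "turn": [0, 0, 0], "grip": 0.1},
    {"xyz": [17, 0, -1], "turn": [0, 0, 0], "grip": 0.1},
    {"xyz": [20, 0, -1.1], "turn": [0, 0, 0], "grip": 0.1},
    {"xyz": [21, 0, -1.2], "turn": [0, 0, 0], "grip": 0.1},
    {"xyz": [21, 0, -1.2], "turn": [0, 0, 0], "grip": 0.1},
    {"xyz": [21, 0, -1.2], "turn": [0, 0, 0], "grip": 0.1}
  ],
  "force": 80
}}

```text
clock: 5.68
tcp_pos: [0.6072, 0.1686, 0.1208]
orientation: [0.245, -0.065, 0.967, 0.017]
wrist_force: [5.4, 0.8, 2.4]
finger_gap: 0.0219
grip_force: 84.0
```

```bash
python3 -c "
from look import *
rest('long',-.010,.032);look('long',.18,'pics/l2.png')
from shank import *
shank(.125,.22,.026)
print(RR(F['long'][1]).T@np.array(state()[2]['wrist_force']))"
```

```text
xyz mm [4.6, 0.1, 1.8] turn [0.0001, 0.0596, -0.0007]
top -0.03 0.035 8 pct x [-0.029  -0.0158] y [-0.0265 -0.0205 -0.0163] z [-0.0293 -0.0282 -0.0172]
top 0.11 0.22 274 pct x [0.1118 0.1915] y [-0.0158 -0.0003  0.0166] z [-0.0284  0.0178  0.0422]
side -0.03 0.035 368 pct x [-0.0295  0.0341] y [-0.0216 -0.0095  0.014 ] z [-0.0243  0.0292  0.0467]
side 0.11 0.22 371 pct x [0.1114 0.1912] y [-0.0159 -0.0048  0.0109] z [-0.0254  0.0168  0.0407]
[0.6072 0.1686 0.1208] [5.4 0.8 2.4] 5.6833
top 90 xmax [0.1729 0.1734] y@mid 0.0006 yr [-0.0061  0.0076] slope y 0.0019 ztop 0.0387 slope z -0.0255
side 123 xmax [0.1723 0.1727] y@mid 0.0006 yr [-0.0071  0.0076] slope y 0.0115 ztop 0.0394 slope z -0.0103
[ 4.87594441 -0.43790406  0.19762495]
```

Request:
{"fn": "apply_moves", "kwargs": {
  "rows": [
    {"xyz": [2, 0, 0], "turn": [0, 0, 0], "grip": 0.1},
    {"xyz": [4, 0, 0], "turn": [0, 0, 0], "grip": 0.1},
    {"xyz": [5, 0, 0], "turn": [0, 0, 0], "grip": 0.1},
    {"xyz": [5, 0, 0], "turn": [0, 0, 0], "grip": 0.1},
    {"xyz": [5, 0, 0], "turn": [0, 0, 0], "grip": 0.1}
  ]
}}

```text
clock: 6.2
tcp_pos: [0.6036, 0.1682, 0.119]
orientation: [0.246, -0.065, 0.967, 0.017]
wrist_force: [7.3, 0.3, 4.7]
finger_gap: 0.0223
grip_force: 84.3
```

```bash
python3 -c "
from look import *
rest('long',-.010,0);look('long',.18)
from shank import *
shank(.125,.22,.026)
print(RR(F['long'][1]).T@np.array(state()[2]['wrist_force']))"
```

```text
xyz mm [2.6, 0.1, 33.9] turn [0.0002, 0.0613, -0.0007]
top -0.03 0.035 6 pct x [-0.0275 -0.0149] y [-0.028  -0.022  -0.0197] z [-0.0282 -0.0246 -0.0105]
top 0.11 0.22 277 pct x [0.1121 0.1915] y [-0.018  -0.0008  0.0167] z [-0.0292  0.0174  0.0432]
side -0.03 0.035 386 pct x [-0.0291  0.0339] y [-0.0213 -0.0093  0.0134] z [-0.0246  0.03    0.0471]
side 0.11 0.22 362 pct x [0.1113 0.1911] y [-0.0161 -0.005   0.0115] z [-0.0235  0.017   0.0408]
[0.6036 0.1682 0.119 ] [7.3 0.3 4.7] 6.2
top 81 xmax [0.1688 0.169 ] y@mid 0.0003 yr [-0.006   0.0076] slope y -0.0117 ztop 0.0405 slope z 0.0338
side 116 xmax [0.1686 0.1691] y@mid 0.0004 yr [-0.0075  0.0074] slope y 0.0024 ztop 0.0399 slope z 0.0048
[ 8.26323914 -0.21730909  2.33622909]
```

Request:
{"fn": "apply_moves", "kwargs": {
  "rows": [
    {"xyz": [0.5, 0, 6], "turn": [0, 0, 0], "grip": 0.1},
    {"xyz": [1, 0, 12], "turn": [0, 0, 0], "grip": 0.1},
    {"xyz": [1.2, 0, 18], "turn": [0, 0, 0], "grip": 0.1},
    {"xyz": [1.5, 0, 24], "turn": [0, 0, 0], "grip": 0.1},
    {"xyz": [1.8, 0, 29], "turn": [0, 0, 0], "grip": 0.1},
    {"xyz": [1.8, 0, 30], "turn": [0, 0, 0], "grip": 0.1},
    {"xyz": [1.8, 0, 30], "turn": [0, 0, 0], "grip": 0.1}
  ]
}}

```text
clock: 6.88
tcp_pos: [0.6164, 0.1701, 0.0916]
orientation: [0.246, -0.065, 0.967, 0.017]
wrist_force: [6.2, 1.1, 4.9]
finger_gap: 0.0223
grip_force: 84.3
```

```bash
python3 -c "
from look import *
rest('long',-.010,0);look('long',.18,'pics/l3.png')
from shank import *
shank(.11,.148,-.005)
print(RR(F['long'][1]).T@np.array(state()[2]['wrist_force']))"
```

```text
xyz mm [0.8, -0.1, 3.6] turn [0.0007, 0.0613, -0.0007]
top -0.03 0.035 8 pct x [-0.0295 -0.0064] y [-0.0273 -0.0227 -0.0194] z [-0.0287 -0.0217 -0.0115]
top 0.11 0.22 277 pct x [0.1106 0.1916] y [-0.0183 -0.0001  0.0167] z [-0.0284  0.0097  0.0193]
side -0.03 0.035 363 pct x [-0.0293  0.0339] y [-0.0215 -0.0091  0.0187] z [-0.0245  0.0126  0.0439]
side 0.11 0.22 346 pct x [0.1112 0.1912] y [-0.0161 -0.0048  0.015 ] z [-0.0245  0.009   0.0176]
[0.6164 0.1701 0.0916] [6.2 1.1 4.9] 6.8833
top 65 xmax [0.1467 0.1469] y@mid 0.0008 yr [-0.0055  0.0077] slope y 0.0256 ztop 0.0086 slope z 0.0121
side 93 xmax [0.1471 0.1476] y@mid 0.0001 yr [-0.007   0.0074] slope y 0.0533 ztop 0.01 slope z -0.021
[7.93425705 1.62616316 1.65425833]
```

View pics/l3.png

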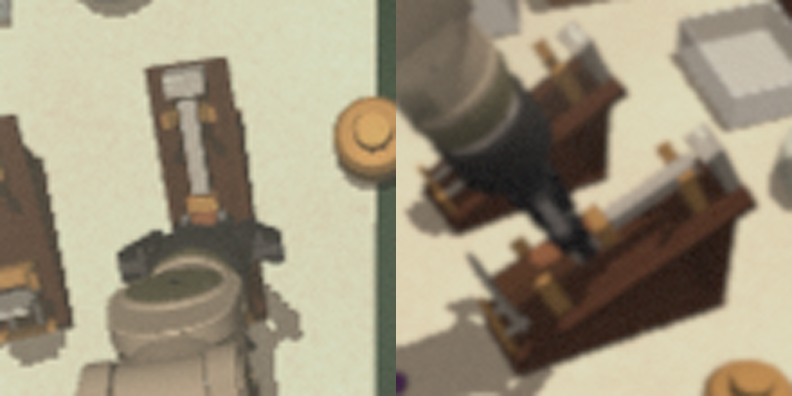

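The shank lies in the upper fork, its nose just short of the hood (left half 185,95), about 2 mm above the floor. Lower the rest, carry it up the slope, then let go.

Request:
{"fn": "apply_moves", "kwargs": {
  "rows": [
    {"xyz": [0, 0, 1.5], "turn": [0, 0, 0], "grip": 0.1},
    {"xyz": [0, 0, 2.5], "turn": [0, 0, 0], "grip": 0.1},
    {"xyz": [0, 0, 2.5], "turn": [0, 0, 0], "grip": 0.1},
    {"xyz": [-3, 0, 2.6], "turn": [0, 0, 0], "grip": 0.1},
    {"xyz": [-6, 0, 2.8], "turn": [0, 0, 0], "grip": 0.1},
    {"xyz": [-8, 0, 2.9], "turn": [0, 0, 0], "grip": 0.1},
    {"xyz": [-8, 0, 2.9], "turn": [0, 0, 0], "grip": 0.1}
  ]
}}

```text
clock: 7.57
tcp_pos: [0.6228, 0.1711, 0.0917]
orientation: [0.244, -0.065, 0.967, 0.017]
wrist_force: [2.9, 1.5, 5.7]
finger_gap: 0.0219
grip_force: 84.5
```

```bash
python3 -c "
from look import *
rest('long',0,0)
print(RR(F['long'][1]).T@np.array(state()[2]['wrist_force']))"
```

```text
xyz mm [-3.4, -0.2, 1.2] turn [0.0007, 0.0576, -0.0006]
[5.16546084 1.14955281 3.88754483]
```

Request:
{"fn": "apply_moves", "kwargs": {
  "rows": [
    {"xyz": [-1, 0, 0], "turn": [0, 0, 0], "grip": 0.6},
    {"xyz": [-1, 0, 0], "turn": [0, 0, 0], "grip": 0.6},
    {"xyz": [-1, 0, 0], "turn": [0, 0, 0], "grip": 0.6},
    {"xyz": [-1, 0, 0], "turn": [0, 0, 0], "grip": 0.6},
    {"xyz": [0, 0, -10], "turn": [0, 0, 0], "grip": 0.6},
    {"xyz": [0, 0, -30], "turn": [0, 0, 0], "grip": 0.6},
    {"xyz": [0, 0, -70], "turn": [0, 0, 0], "grip": 0.6},
    {"xyz": [0, 0, -110], "turn": [0, 0, 0], "grip": 0.6},
    {"xyz": [0, 0, -130], "turn": [0, 0, 0], "grip": 0.6},
    {"xyz": [0, 0, -130], "turn": [0, 0, 0], "grip": 0.6}
  ]
}}

```text
clock: 8.4
tcp_pos: [0.562, 0.1629, 0.2118]
orientation: [0.247, -0.065, 0.967, 0.017]
wrist_force: [1.2, 0.2, 0.8]
finger_gap: 0.0514
grip_force: 0.0
```

```bash
python3 -c "
from look import *
look('long',.18,'pics/l4.png')
from shank import *
shank(.11,.148,-.005)
shank(.032,.09,-.005)
go(np.array([.54,-.313,.10]),RR(.114,0)@FLIP)
p,R,_=state();print(R.T@[0,0,-.1])"
```

```text
top -0.03 0.035 28 pct x [-0.0295  0.0349] y [-0.0231  0.0006  0.0184] z [-0.0287  0.0066  0.0146]
top 0.11 0.22 275 pct x [0.1116 0.1915] y [-0.0151  0.001   0.0189] z [-0.0284  0.0078  0.0194]
side -0.03 0.035 332 pct x [-0.0296  0.0344] y [-0.0221 -0.0088  0.0194] z [-0.0251  0.0094  0.0438]
side 0.11 0.22 351 pct x [0.1113 0.1913] y [-0.0159 -0.0043  0.015 ] z [-0.0225  0.0066  0.0179]
[0.562  0.1629 0.2118] [1.2 0.2 0.8] 8.4
top 65 xmax [0.1466 0.1467] y@mid 0.0014 yr [-0.0052  0.008 ] slope y 0.0305 ztop 0.0065 slope z -0.0083
side 89 xmax [0.147  0.1472] y@mid 0.0009 yr [-0.0059  0.0073] slope y 0.0276 ztop 0.0075 slope z -0.0189
top 158 xmax [0.0886 0.0889] y@mid 0.0007 yr [-0.0103  0.0123] slope y -0.0114 ztop 0.0119 slope z -0.0094
side 213 xmax [0.0886 0.0895] y@mid 0.0005 yr [-0.0117  0.0107] slope y 0.016 ztop 0.0126 slope z 0.0032
xyz mm [125.6, -468.5, 53.5] turn [0.0057, 0.4954, 0.0202]
[ 4.75446818e-02 -5.89333762e-05  8.79744267e-02]
```

View pics/l4.png

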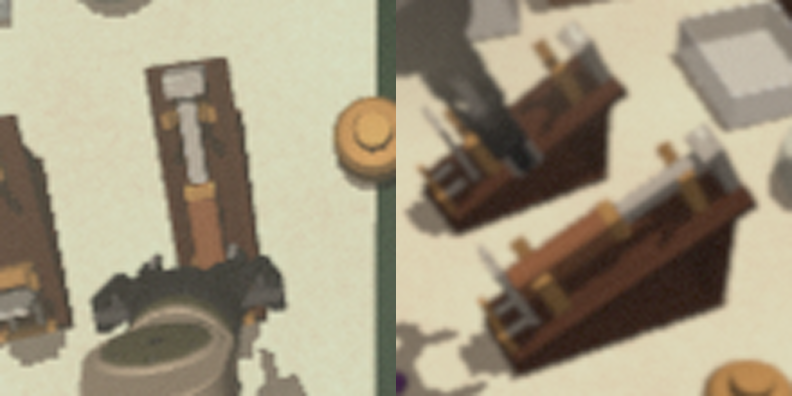

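The long burnisher lies in both forks, butt at the plate and nose under the hood (left half 185,95). On to the short one.

Request:
{"fn": "apply_moves", "kwargs": {
  "rows": [
    {"xyz": [78, -468, -34], "turn": [0.006, 0.495, 0.02], "grip": 0.6},
    {"xyz": [78, -468, -34], "turn": [0.006, 0.495, 0.02], "grip": 0.6},
    {"xyz": [78, -468, -34], "turn": [0.006, 0.495, 0.02], "grip": 0.6},
    {"xyz": [78, -468, -34], "turn": [0.006, 0.495, 0.02], "grip": 0.6},
    {"xyz": [78, -468, -34], "turn": [0.006, 0.495, 0.02], "grip": 0.6},
    {"xyz": [78, -468, -34], "turn": [0.006, 0.495, 0.02], "grip": 0.6},
    {"xyz": [78, -468, -34], "turn": [0.006, 0.495, 0.02], "grip": 0.6},
    {"xyz": [78, -468, -34], "turn": [0.006, 0.495, 0.02], "grip": 0.6},
    {"xyz": [78, -468, -34], "turn": [0.006, 0.495, 0.02], "grip": 0.6},
    {"xyz": [78, -468, -34], "turn": [0.006, 0.495, 0.02], "grip": 0.6},
    {"xyz": [78, -468, -34], "turn": [0.006, 0.495, 0.02], "grip": 0.6},
    {"xyz": [78, -468, -34], "turn": [0.006, 0.495, 0.02], "grip": 0.6}
  ],
  "force": 60
}}

```text
clock: 9.5
tcp_pos: [0.5389, -0.3176, 0.1952]
orientation: [-0.002, -0.055, 0.998, 0.0]
wrist_force: [0.3, -0.1, 0.5]
finger_gap: 0.0515
grip_force: 0.0
```

```bash
python3 -c "
from plan import *
go(np.array([.5396,-.3134,.06]),RR(.114,0)@FLIP)"
```

```text
xyz mm [-1.8, 4.0, 135.2] turn [0.0005, -0.0048, -0.0044]
```

Request:
{"fn": "apply_moves", "kwargs": {
  "rows": [
    {"xyz": [-1.8, 4, 40], "turn": [0, -0.005, -0.004], "grip": 0.6},
    {"xyz": [-1.8, 4, 80], "turn": [0, -0.005, -0.004], "grip": 0.6},
    {"xyz": [-1.8, 4, 120], "turn": [0, -0.005, -0.004], "grip": 0.6},
    {"xyz": [-1.8, 4, 150], "turn": [0, -0.005, -0.004], "grip": 0.6},
    {"xyz": [-1.8, 4, 162], "turn": [0, -0.005, -0.004], "grip": 0.6},
    {"xyz": [-1.8, 4, 167], "turn": [0, -0.005, -0.004], "grip": 0.6},
    {"xyz": [-1.8, 4, 167], "turn": [0, -0.005, -0.004], "grip": 0.1},
    {"xyz": [-1.8, 4, 167], "turn": [0, -0.005, -0.004], "grip": 0.1},
    {"xyz": [-1.8, 4, 167], "turn": [0, -0.005, -0.004], "grip": 0.1},
    {"xyz": [-1.8, 4, 167], "turn": [0, -0.005, -0.004], "grip": 0.1},
    {"xyz": [-1.8, 4, 167], "turn": [0, -0.005, -0.004], "grip": 0.1},
    {"xyz": [-1.8, 4, 167], "turn": [0, -0.005, -0.004], "grip": 0.1}
  ],
  "force": 80
}}

```text
clock: 10.5
tcp_pos: [0.5418, -0.3089, 0.0324]
orientation: [0.002, -0.059, 0.998, -0.001]
wrist_force: [-1.5, 0.8, -0.2]
finger_gap: 0.0219
grip_force: 80.7
```

Run:
```python
from look import *
look('long',.18)
from shank import *
shank(.032,.145,-.01);shank(.105,.148,-.01)
for n in('top','side'):
    d=np.load(f'last_{n}.npz');q=d['q'];c=d['c'][:,::-1]
    hsv=cv2.cvtColor(d['c'].astype(np.uint8)[None],cv2.COLOR_BGR2HSV)[0].astype(int)
    k=(abs(q[:,1])<.014)&(q[:,0]>.075)&(q[:,0]<.14)&(q[:,2]>-.005)
    # profile of z-top and colour along x
    for a in np.arange(.08,.125,.004):
        m=k&(q[:,0]>=a)&(q[:,0]<a+.004)&(abs(q[:,1])<.006);print(n,round(a,3),q[m,2].mean().round(4),hsv[m].mean(0).round() )
    # plate top near butt
    m=(abs(q[:,1])<.016)&(q[:,2]>.025)&(q[:,2]<.05)&(q[:,0]<.03)&(q[:,0]>-.04);print(' plate x',np.percentile(q[m,0],[5,50,95]).round(4))
```

```text
top -0.03 0.035 275 pct x [-0.0294  0.0343] y [-0.0214 -0.0013  0.0215] z [-0.0278  0.0116  0.0436]
top 0.11 0.22 262 pct x [0.1124 0.1914] y [-0.0156  0.0005  0.0163] z [-0.0273  0.0086  0.0191]
side 0.11 0.22 74 pct x [0.1731 0.1917] y [-0.0157 -0.0023  0.0133] z [0.0099 0.0159 0.0185]
[ 0.5418 -0.3089  0.0324] [-1.5  0.8 -0.2] 10.5
top 266 xmax [0.1416 0.1436] y@mid 0.001 yr [-0.0102  0.0123] slope y 0.0033 ztop 0.0099 slope z -0.062Traceback (most recent call last):
  File "<stdin>", line 4, in <module>
  File "shank.py", line 6, in shank
    t=p[p[:,2]>np.percentile(p[:,2],40)] if n=='side' else p
               ~~~~~~~~~~~~~^^^^^^^^^^^
    return _quantile_unchecked(
        a, q, axis, out, overwrite_input, method, keepdims, weights)
    return _ureduce(a,
                    func=_quantile_ureduce_func,
    ...<5 lines>...
                    overwrite_input=overwrite_input,
                    method=method)
    r = func(a, **kwargs)
    result = _quantile(arr,
                       quantiles=q,
    ...<2 lines>...
                       out=out,
                       weights=wgt)
    slices_having_nans = np.isnan(arr[-1, ...])
                                  ~~~^^^^^^^^^
IndexError: index -1 is out of bounds for axis 0 with size 0
```

Request:
{"fn": "apply_moves", "kwargs": {
  "rows": [
    {"xyz": [0, 0, 0], "turn": [0, 0, 0], "grip": 0.5},
    {"xyz": [0, 0, 0], "turn": [0, 0, 0], "grip": 0.5},
    {"xyz": [0, 0, 5], "turn": [0, 0, 0], "grip": 0.5},
    {"xyz": [0, 0, 6], "turn": [0, 0, 0], "grip": 0.5},
    {"xyz": [0, 0, 6], "turn": [0, 0, 0], "grip": 0.5},
    {"xyz": [0, 0, 6], "turn": [0, 0, 0], "grip": 0.1},
    {"xyz": [0, 0, 6], "turn": [0, 0, 0], "grip": 0.1},
    {"xyz": [0, 0, 6], "turn": [0, 0, 0], "grip": 0.1},
    {"xyz": [0, 0, 6], "turn": [0, 0, 0], "grip": 0.1},
    {"xyz": [0, 0, 6], "turn": [0, 0, 0], "grip": 0.1},
    {"xyz": [0, 0, 6], "turn": [0, 0, 0], "grip": 0.1}
  ]
}}

```text
clock: 11.52
tcp_pos: [0.5414, -0.3087, 0.0255]
orientation: [0.002, -0.059, 0.998, -0.0]
wrist_force: [-0.6, 0.1, 0.4]
finger_gap: 0.0224
grip_force: 80.7
```

```bash
python3 -c "
from plan import *
go(np.array([.5396,-.3134,.024]),RR(.114,0)@FLIP);print(state()[2]['wrist_force'])"
```

```text
xyz mm [2.4, -4.5, 1.5] turn [-0.0007, 0.0034, 0.004]
[-0.64716278  0.10491863  0.3862159 ]
```

Request:
{"fn": "apply_moves", "kwargs": {
  "rows": [
    {"xyz": [0, 0, -30], "turn": [0, 0, 0], "grip": 0.1},
    {"xyz": [0, 0, -70], "turn": [0, 0, 0], "grip": 0.1},
    {"xyz": [0, 0, -110], "turn": [0, 0, 0], "grip": 0.1},
    {"xyz": [0, 0, -150], "turn": [0, 0, 0], "grip": 0.1},
    {"xyz": [0, 0, -190], "turn": [0, 0, 0], "grip": 0.1},
    {"xyz": [0, 0, -230], "turn": [0, 0, 0], "grip": 0.1},
    {"xyz": [0, 0, -230], "turn": [0, 0, 0], "grip": 0.1}
  ]
}}

```text
clock: 12.1
tcp_pos: [0.5431, -0.3105, 0.2647]
orientation: [0.007, -0.059, 0.998, -0.005]
wrist_force: [0.2, -0.7, 0.6]
finger_gap: 0.022
grip_force: 80.4
```

```bash
sed -i "s/'short':(.058,-.0045)/'short':(.061,-.006)/" plan.py; python3 -c "
from plan import *
rest('short',.014,.06);print(state()[0])"
```

```text
xyz mm [-125.7, 644.8, 114.0] turn [-0.0326, -0.4236, -0.0981]
[ 0.54314935 -0.31047952  0.26472688]
```

Request:
{"fn": "apply_moves", "kwargs": {
  "rows": [
    {"xyz": [-126, 645, 0], "turn": [-0.033, -0.424, -0.098], "grip": 0.1},
    {"xyz": [-126, 645, 0], "turn": [-0.033, -0.424, -0.098], "grip": 0.1},
    {"xyz": [-126, 645, 0], "turn": [-0.033, -0.424, -0.098], "grip": 0.1},
    {"xyz": [-126, 645, 0], "turn": [-0.033, -0.424, -0.098], "grip": 0.1},
    {"xyz": [-126, 645, 0], "turn": [-0.033, -0.424, -0.098], "grip": 0.1},
    {"xyz": [-126, 645, 0], "turn": [-0.033, -0.424, -0.098], "grip": 0.1},
    {"xyz": [-126, 645, 0], "turn": [-0.033, -0.424, -0.098], "grip": 0.1},
    {"xyz": [-126, 645, 0], "turn": [-0.033, -0.424, -0.098], "grip": 0.1},
    {"xyz": [-126, 645, 0], "turn": [-0.033, -0.424, -0.098], "grip": 0.1},
    {"xyz": [-126, 645, 0], "turn": [-0.033, -0.424, -0.098], "grip": 0.1},
    {"xyz": [-126, 645, 0], "turn": [-0.033, -0.424, -0.098], "grip": 0.1},
    {"xyz": [-126, 645, 0], "turn": [-0.033, -0.424, -0.098], "grip": 0.1}
  ]
}}

```text
clock: 13.1
tcp_pos: [0.5771, 0.1921, 0.2551]
orientation: [0.21, -0.106, 0.971, 0.028]
wrist_force: [1.0, -0.9, -1.4]
finger_gap: 0.0222
grip_force: 80.3
```

```bash
python3 -c "
from plan import *
rest('short',.014,.06);rest('short',.014,.12);print(state()[0])"
```

```text
xyz mm [1.1, 143.1, 121.0] turn [0.0097, -0.0085, -0.0045]
xyz mm [1.6, 143.7, 61.0] turn [0.0097, -0.0085, -0.0045]
[0.57712793 0.19208758 0.25508136]
```

Request:
{"fn": "apply_moves", "kwargs": {
  "rows": [
    {"xyz": [1, 143, 0], "turn": [0.01, -0.008, -0.004], "grip": 0.1},
    {"xyz": [1, 143, 0], "turn": [0.01, -0.008, -0.004], "grip": 0.1},
    {"xyz": [1, 143, 0], "turn": [0.01, -0.008, -0.004], "grip": 0.1},
    {"xyz": [1, 143, 0], "turn": [0.01, -0.008, -0.004], "grip": 0.1},
    {"xyz": [1, 143, 40], "turn": [0.01, -0.008, -0.004], "grip": 0.1},
    {"xyz": [1, 143, 80], "turn": [0.01, -0.008, -0.004], "grip": 0.1},
    {"xyz": [1, 143, 110], "turn": [0.01, -0.008, -0.004], "grip": 0.1},
    {"xyz": [1, 143, 118], "turn": [0.01, -0.008, -0.004], "grip": 0.1},
    {"xyz": [1, 143, 118], "turn": [0.01, -0.008, -0.004], "grip": 0.1},
    {"xyz": [1, 143, 118], "turn": [0.01, -0.008, -0.004], "grip": 0.1}
  ]
}}

```text
clock: 13.93
tcp_pos: [0.5932, 0.341, 0.1492]
orientation: [0.215, -0.107, 0.971, 0.024]
wrist_force: [-0.8, 0.7, -0.4]
finger_gap: 0.0222
grip_force: 80.3
```

```bash
python3 -c "
from look import *
rest('short',.014,.06);look('short',.14,'pics/s1.png')
from shank import *
shank(.092,.18,.035)"
```

```text
xyz mm [0.4, 2.5, 3.3] turn [-0.0005, -0.0013, -0.0007]
top -0.03 0.035 178 pct x [-0.0294  0.0307] y [-0.0224 -0.0099  0.0134] z [-0.0282 -0.008   0.0729]
top 0.09 0.18000000000000002 282 pct x [0.091 0.155] y [-0.017  -0.0048  0.0151] z [-0.0279  0.0616  0.074 ]
side -0.03 0.035 262 pct x [-0.0293  0.0342] y [-0.0231 -0.0107  0.0196] z [-0.0259  0.0093  0.077 ]
side 0.09 0.18000000000000002 354 pct x [0.0916 0.1557] y [-0.0163 -0.0073  0.0144] z [-0.0237  0.0172  0.0727]
[0.5932 0.341  0.1492] [-0.8  0.7 -0.4] 13.9333
top 144 xmax [0.155  0.1558] y@mid -0.0033 yr [-0.0109  0.0049] slope y -0.0028 ztop 0.0681 slope z -0.0396
side 152 xmax [0.156  0.1568] y@mid -0.0036 yr [-0.0132  0.004 ] slope y 0.0259 ztop 0.0712 slope z -0.0294
```

View pics/s1.png

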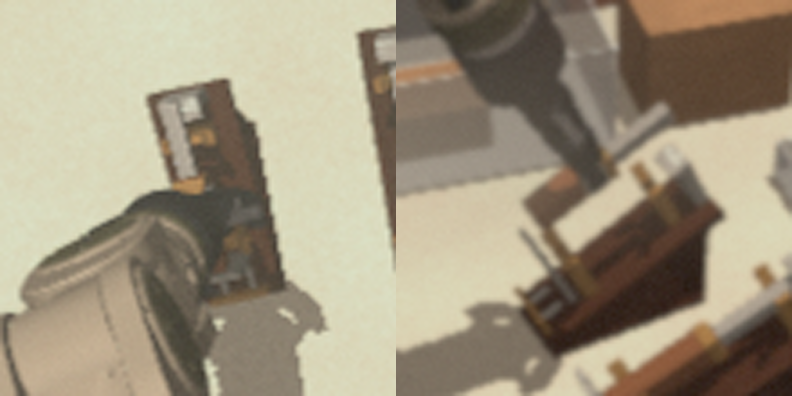

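The short tool hangs over the short rest, 3 mm off in y, its nose past the hood (left half 175,110). Correct and lower to just above the forks.

Request:
{"fn": "apply_moves", "kwargs": {
  "rows": [
    {"xyz": [3, 3.2, 0], "turn": [0, -0.03, 0], "grip": 0.1},
    {"xyz": [3, 3.2, 15], "turn": [0, -0.03, 0], "grip": 0.1},
    {"xyz": [3, 3.2, 28], "turn": [0, -0.03, 0], "grip": 0.1},
    {"xyz": [3, 3.2, 31], "turn": [0, -0.03, 0], "grip": 0.1},
    {"xyz": [3, 3.2, 31], "turn": [0, -0.03, 0], "grip": 0.1},
    {"xyz": [3, 3.2, 31], "turn": [0, -0.03, 0], "grip": 0.1}
  ]
}}

```text
clock: 14.53
tcp_pos: [0.6034, 0.3468, 0.1217]
orientation: [0.23, -0.106, 0.967, 0.026]
wrist_force: [0.3, -0.3, -0.8]
finger_gap: 0.0217
grip_force: 80.3
```

```bash
python3 -c "
from look import *
rest('short',.012,.032);look('short',.14)
from shank import *
shank(.092,.18,.025)"
```

```text
xyz mm [1.0, -1.0, 1.6] turn [0.0001, 0.0317, -0.0009]
top -0.03 0.035 169 pct x [-0.0296  0.0304] y [-0.023  -0.0099  0.0112] z [-0.0285 -0.0084  0.0451]
top 0.09 0.18000000000000002 262 pct x [0.0915 0.1536] y [-0.0169 -0.0027  0.0165] z [-0.0278  0.0285  0.0459]
side -0.03 0.035 242 pct x [-0.0293  0.034 ] y [-0.0222 -0.0093  0.0163] z [-0.0271  0.0064  0.0451]
side 0.09 0.18000000000000002 310 pct x [0.091  0.1542] y [-0.0158 -0.0049  0.01  ] z [-0.0236  0.0178  0.0431]
[0.6034 0.3468 0.1217] [ 0.3 -0.3 -0.8] 14.5333
top 129 xmax [0.1536 0.1539] y@mid -0.0 yr [-0.0068  0.0077] slope y -0.0066 ztop 0.0414 slope z 0.0322
side 138 xmax [0.1543 0.1545] y@mid 0.0004 yr [-0.0089  0.0083] slope y 0.017 ztop 0.0418 slope z -0.0122
```

Request:
{"fn": "apply_moves", "kwargs": {
  "rows": [
    {"xyz": [5, 0, 1.5], "turn": [0, 0, 0], "grip": 0.1},
    {"xyz": [11, 0, 1.5], "turn": [0, 0, 0], "grip": 0.1},
    {"xyz": [17, 0, 1.3], "turn": [0, 0, 0], "grip": 0.1},
    {"xyz": [22, 0, 1.2], "turn": [0, 0, 0], "grip": 0.1},
    {"xyz": [25, 0, 1.1], "turn": [0, 0, 0], "grip": 0.1},
    {"xyz": [27, 0, 1], "turn": [0, 0, 0], "grip": 0.1},
    {"xyz": [27.5, 0, 1], "turn": [0, 0, 0], "grip": 0.1},
    {"xyz": [27.5, 0, 1], "turn": [0, 0, 0], "grip": 0.1},
    {"xyz": [27.5, 0, 1], "turn": [0, 0, 0], "grip": 0.1}
  ]
}}

```text
clock: 15.38
tcp_pos: [0.5822, 0.3422, 0.1093]
orientation: [0.233, -0.106, 0.966, 0.026]
wrist_force: [8.0, 0.6, 0.9]
finger_gap: 0.022
grip_force: 80.2
```

```bash
python3 -c "
from look import *
rest('short',-.010,0);look('short',.14)
from shank import *
shank(.092,.18,.025)
print(RR(F['short'][1]).T@np.array(state()[2]['wrist_force']))"
```

```text
xyz mm [-0.8, -1.1, 31.6] turn [0.0001, 0.0364, -0.0015]
top -0.03 0.035 68 pct x [-0.0292 -0.0002] y [-0.0236 -0.0127 -0.0046] z [-0.0282  0.0055  0.0455]
top 0.09 0.18000000000000002 251 pct x [0.0915 0.1513] y [-0.0192 -0.0018  0.0167] z [-0.0283  0.0163  0.0424]
side -0.03 0.035 321 pct x [-0.0291  0.0341] y [-0.0211 -0.0086  0.0148] z [-0.0263  0.0286  0.0449]
side 0.09 0.18000000000000002 265 pct x [0.0917 0.1518] y [-0.0161 -0.0058  0.0118] z [-0.0261  0.0145  0.0414]
[0.5822 0.3422 0.1093] [8.  0.6 0.9] 15.3833
top 74 xmax [0.1287 0.1287] y@mid 0.0001 yr [-0.0062  0.0074] slope y -0.0018 ztop 0.0394 slope z -0.0132
side 80 xmax [0.1287 0.1295] y@mid -0.0002 yr [-0.0074  0.0069] slope y -0.0089 ztop 0.0414 slope z 0.0404
[ 6.94095368  0.10335031 -1.27851808]
```

Request:
{"fn": "apply_moves", "kwargs": {
  "rows": [
    {"xyz": [0.2, 0, 6], "turn": [0, 0, 0], "grip": 0.1},
    {"xyz": [0.4, 0, 12], "turn": [0, 0, 0], "grip": 0.1},
    {"xyz": [0.7, 0, 18], "turn": [0, 0, 0], "grip": 0.1},
    {"xyz": [0.9, 0, 24], "turn": [0, 0, 0], "grip": 0.1},
    {"xyz": [1.1, 0, 29], "turn": [0, 0, 0], "grip": 0.1},
    {"xyz": [1.2, 0, 32], "turn": [0, 0, 0], "grip": 0.1},
    {"xyz": [1.2, 0, 32], "turn": [0, 0, 0], "grip": 0.1},
    {"xyz": [1.2, 0, 32], "turn": [0, 0, 0], "grip": 0.1}
  ]
}}

```text
clock: 16.15
tcp_pos: [0.5955, 0.3456, 0.0813]
orientation: [0.233, -0.106, 0.966, 0.026]
wrist_force: [4.2, 0.7, 8.6]
finger_gap: 0.0223
grip_force: 81.7
```

```bash
python3 -c "
from look import *
rest('short',-.010,0);look('short',.14)
from shank import *
shank(.085,.108,-.01)
print(RR(F['short'][1]).T@np.array(state()[2]['wrist_force']))"
```

```text
xyz mm [-1.3, -1.5, 0.5] turn [0.0009, 0.0377, -0.0015]
top -0.03 0.035 70 pct x [-0.0295  0.0102] y [-0.023  -0.0127 -0.0042] z [-0.0287  0.004   0.047 ]
top 0.09 0.18000000000000002 240 pct x [0.0914 0.1513] y [-0.017  -0.0004  0.0171] z [-0.0277  0.0101  0.0197]
side -0.03 0.035 315 pct x [-0.0291  0.0343] y [-0.0215 -0.0085  0.0203] z [-0.0247  0.0107  0.0803]
side 0.09 0.18000000000000002 248 pct x [0.0911 0.1517] y [-0.0164 -0.0047  0.0158] z [-0.0261  0.0071  0.018 ]
[0.5955 0.3456 0.0813] [4.2 0.7 8.6] 16.15
top 43 xmax [0.1074 0.1076] y@mid 0.0012 yr [-0.0047  0.0086] slope y -0.0263 ztop 0.0063 slope z -0.0085
side 45 xmax [0.1071 0.1077] y@mid 0.0019 yr [-0.0063  0.0089] slope y 0.0242 ztop 0.0079 slope z 0.0193
[ 7.29072397 -0.27727293  5.73042637]
```

Down on the fork floors (z about 0). Carry it up the slope, let go, withdraw.

Request:
{"fn": "apply_moves", "kwargs": {
  "rows": [
    {"xyz": [-3, 0, 0.1], "turn": [0, 0, 0], "grip": 0.1},
    {"xyz": [-6, 0, 0.2], "turn": [0, 0, 0], "grip": 0.1},
    {"xyz": [-8, 0, 0.2], "turn": [0, 0, 0], "grip": 0.1},
    {"xyz": [-8, 0, 0.2], "turn": [0, 0, 0], "grip": 0.6},
    {"xyz": [-8, 0, 0.2], "turn": [0, 0, 0], "grip": 0.6},
    {"xyz": [-8, 0, 0.2], "turn": [0, 0, 0], "grip": 0.6},
    {"xyz": [-8, 0, 0.2], "turn": [0, 0, 0], "grip": 0.6},
    {"xyz": [-8, 0, -15], "turn": [0, 0, 0], "grip": 0.6},
    {"xyz": [-8, 0, -50], "turn": [0, 0, 0], "grip": 0.6},
    {"xyz": [-8, 0, -90], "turn": [0, 0, 0], "grip": 0.6},
    {"xyz": [-8, 0, -130], "turn": [0, 0, 0], "grip": 0.6},
    {"xyz": [-8, 0, -170], "turn": [0, 0, 0], "grip": 0.6}
  ]
}}

```text
clock: 17.25
tcp_pos: [0.5235, 0.3285, 0.2334]
orientation: [0.229, -0.106, 0.967, 0.025]
wrist_force: [1.2, 0.8, 1.0]
finger_gap: 0.051
grip_force: 0.0
```

Request:
{"fn": "apply_moves", "kwargs": {
  "rows": [
    {"xyz": [100, 0, -40], "turn": [0, 0, 0], "grip": 0.6},
    {"xyz": [100, 0, -40], "turn": [0, 0, 0], "grip": 0.6},
    {"xyz": [100, 0, -40], "turn": [0, 0, 0], "grip": 0.6},
    {"xyz": [100, 0, -40], "turn": [0, 0, 0], "grip": 0.6},
    {"xyz": [100, 0, -40], "turn": [0, 0, 0], "grip": 0.6}
  ]
}}

```text
clock: 17.67
tcp_pos: [0.4188, 0.3056, 0.2237]
orientation: [0.23, -0.107, 0.967, 0.025]
wrist_force: [0.1, -0.6, 1.2]
finger_gap: 0.0509
grip_force: 0.0
```

Run:
```python
from look import *
from shank import *
c=cam('top')['color'][105:205,115:225];d=cam('side')['color'][75:185,215:325]
cv2.imwrite('pics/f.png',np.hstack([cv2.resize(c,(400,364),interpolation=cv2.INTER_CUBIC),cv2.resize(d,(364,364),interpolation=cv2.INTER_CUBIC)]))
for nm,L,h in(('long',.18,.1),('short',.14,.08)):
  print(nm);look(nm,L)
  for n in('top','side'):
    f=np.load(f'last_{n}.npz');q=f['q'];hsv=cv2.cvtColor(f['c'].astype(np.uint8)[None],cv2.COLOR_BGR2HSV)[0].astype(int)
    k=(abs(q[:,1])<.014)&(q[:,2]>-.004)&(q[:,2]<.025)
    m=k&(q[:,0]>.035)&(q[:,0]<L-.035)
    y=m&(hsv[:,0]>=11)&(hsv[:,0]<30)&(hsv[:,1]>90)&(hsv[:,2]>110)&(q[:,0]>h-.03)&(q[:,0]<h+.02)
    b=(abs(q[:,1])<.016)&(q[:,2]>.025)&(q[:,2]<.05)&(q[:,0]<.03)&(q[:,0]>-.04)
    H=m&(q[:,0]<h-.015);S=m&(q[:,0]>h+.006)&(q[:,2]>0)
    for t,z in(('handle',H),('shank',S)):
        if z.sum()>5: print(n,t,z.sum(),'y',q[z,1].mean().round(4),np.percentile(q[z,1],[5,95]).round(4),'ztop',np.percentile(q[z,2],70).round(4))
    if y.sum()>3: print(n,'band x',np.percentile(q[y,0],[3,50,97]).round(4))
    if b.sum()>3: print(n,'plate x',np.percentile(q[b,0],[5,50,95]).round(4))
```

```text
long
top -0.03 0.035 273 pct x [-0.0292  0.0327] y [-0.0227 -0.0017  0.021 ] z [-0.0274  0.0113  0.0443]
top 0.11 0.22 280 pct x [0.1118 0.1915] y [-0.0156  0.0009  0.0171] z [-0.0289  0.0083  0.0202]
side -0.03 0.035 333 pct x [-0.0292  0.0346] y [-0.0217 -0.0088  0.0188] z [-0.0256  0.0106  0.0435]
side 0.11 0.22 353 pct x [0.1114 0.1913] y [-0.0156 -0.004   0.0143] z [-0.024   0.007   0.0181]
[0.4209 0.3062 0.2242] [-0.8 -0.   0.2] 17.7667
top handle 136 y 0.0011 [-0.0097  0.0119] ztop 0.0133
top shank 63 y 0.0015 [-0.0047  0.0078] ztop 0.0084
top band x [0.0715 0.0868 0.099 ]
top plate x [-0.0063 -0.0017  0.0004]
side handle 178 y -0.0029 [-0.011   0.0101] ztop 0.0125
side shank 80 y -0.0005 [-0.0059  0.0073] ztop 0.008
side band x [0.0711 0.0856 0.0993]
side plate x [-0.0057 -0.0022 -0.0001]
short
top -0.03 0.035 293 pct x [-0.0295  0.0339] y [-0.023  -0.0023  0.0218] z [-0.0274  0.0111  0.044 ]
top 0.09 0.18000000000000002 249 pct x [0.0916 0.1514] y [-0.0169 -0.0004  0.0166] z [-0.0288  0.0086  0.0204]
side -0.03 0.035 266 pct x [-0.0293  0.0342] y [-0.0219 -0.0077  0.0212] z [-0.0257  0.0087  0.0439]
side 0.09 0.18000000000000002 255 pct x [0.0909 0.152 ] y [-0.0167 -0.0045  0.0146] z [-0.0251  0.0061  0.0185]
[0.4213 0.3061 0.224 ] [-0.6 -0.1  0.4] 17.8667
top handle 85 y 0.0008 [-0.0095  0.012 ] ztop 0.0133
top shank 33 y 0.0016 [-0.0043  0.0079] ztop 0.0082
top band x [0.0513 0.0659 0.0789]
top plate x [-0.006  -0.0017  0.    ]
side handle 84 y -0.0023 [-0.0101  0.0106] ztop 0.0121
side shank 30 y 0.001 [-0.0055  0.0101] ztop 0.0065
side band x [0.0514 0.066  0.079 ]
side plate x [-0.0055 -0.0029 -0.0002]
```

View pics/f.png

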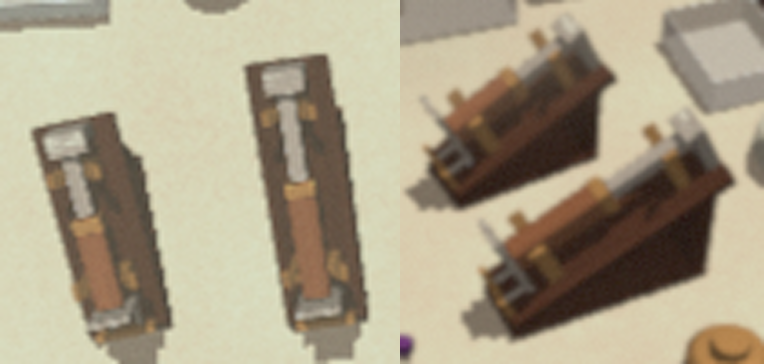

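Both burnishers lie in their forks with noses under the hoods (left half: long 285,90; short 68,155). Both plate faces read x≈0 and both bands end at about 99 and 79 mm, so they are home.

```bash
python3 -c "
from workcell import ticket
print(ticket.hand_in())"
```

```text
the job is handed in; nothing more can be done
None
```

Both burnishers are home in the rests of their own length, the arm is clear of everything and never touched the dish, burner pot or jar, and I handed the job in at about 18 s; no verdict was returned.

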